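Cover the photometer's sample well and hold its filter knob at the third click

TASK

Take a dark reading on the bench photometer: set the loose orange cover onto the rim of the round sample well so that it sits fully down and level, and let go of it. Then turn the spring-return filter knob clockwise (seen from above) by feel, three clicks from its home mark to the third stop, never on to the fourth, and finish while still gripping the knob and holding it at the third stop, because it springs back as soon as it is let go. Leave the other things on the bench where they are.

Things in the scene. Friction and masses are not known exactly. Their poses are not given: they have to be found in the camera images.
- photometer: The instrument, fixed to the bench: white box 130 mm deep (x) by 260 mm wide (y) by 55 mm high. Origin: centre of its underside; its own -x is the front with the small display, +y its left, z up. Sample well on the left half of the top, filter knob on the right half, 143 mm apart. A tall white cabinet (0.54 m) stands behind it, front face at x = 0.667, y from -0.29 to 0.18: keep the arm clear.
- well_rim (a point): Centre of the sample well's mouth, at the height of its rim, 75 mm above the bench. The well is a black round collar that stands 20 mm proud of the housing top, outside diameter 76 mm, bore 66 mm, more than 15 mm deep. Site axes are the photometer's.
- cover: Loose cover, about 90 g, 41 mm high: black plug below (diameter 61 mm, 8 mm high, chamfered foot), orange flange (diameter 84 mm, 5 mm thick), black round grip on top (diameter 22 mm, 28 mm high). Origin: centre of the plug's underside, z up. Starts lying on its plug, left or right of the photometer. Seated: plug in the well, flange flat on the rim, origin 8 mm below well_rim.
- knob_axis (a point): Point on the vertical turning axis of the filter knob at a good height to grip, 79 mm above the bench (24 mm above the housing top). Site axes are the photometer's and do not turn with the knob.
- knob_pointer (a point): White pointer tip at the edge of the knob's skirt (diameter 58 mm), 29 mm from the axis, 63 mm above the bench; turns with the knob. An upright black grip bar, 48 mm long, 13 mm thick, stands on the skirt from 63 to 97 mm above the bench along the line axis to pointer: pinch it across that line. At home the pointer is towards the photometer's front (-x).
- filter_knob (a joint): Knob angle in rad: 0 at home (red mark), growing clockwise seen from above. Clicks every 24 deg, a white mark at each: stops at 0.419, 0.838, 1.257 (third), 1.676, 2.094; travel ends at 2.25. Detent ripple 0.05 N m on top of a return spring of 0.22 N m/rad (0.28 N m at the third stop): let go, it runs home, so turn it to the third stop in one grasp.
- tape: Bystander: white tape roll, 68 mm across, 46 mm high; origin at the centre of its underside. It stands on the other side of the photometer from the cover.
- timer: Bystander: small white timer, 60 by 62 by 16 mm, lying at the right rear; origin at the centre of its underside.
- beaker: Bystander: empty glass beaker, 56 mm across, 68 mm high, at the left rear; origin at the centre of its underside.
- vial: Bystander: blue vial, 24 mm across, 50 mm high, at the left; origin at the centre of its underside.
There are look-alikes about, which are no part of the job. There is more than one size of the cover; the job needs the largest.

How it is judged:
By the outcome, as a careful person would: the job done as asked, in the order asked, and still so for the second after the job is handed in, while the arm keeps its last pose, push and grip.
It also fails if it takes over 51 s, if anything falls off the work surface, if the arm or the gripper's body presses on something with over 40 N, if the wrist force passes 120 N, or if a joint passes its speed limit or range.

ROBOT

A 6-joint arm with a two-finger parallel gripper is mounted at the origin on the work surface; the furniture and walls round the work are solid. World frame = base frame: x ahead of the robot, y to its left, z up, the work surface at z = 0. Lengths are in mm, angles in degrees, forces in N, time in s.
With the tool pointing down it reaches from about 300 to 850 mm from the base axis. Payload 4.2 kg.
Tool frame: the origin (TCP) lies midway between the tips of the shut fingers; the grasp point (between the pads) lies 19 mm behind it; z points along the fingers, y is the line along which they close (so a half turn about z gives the same grasp; the last joint's range is limited). The gripper opens to 91 mm and grips with 3 to 60 N. Pads are 32 mm wide; open, the fingers measure 118 mm over their backs; the gripper's body (76 mm by 178 mm) begins 60 mm behind the grasp point.
Start: joints at [-65.317, 18.312, 89.639, -0, 72.044, -1.146], TCP at [250.525, -517.572, 213.976] pointing down, gripper open.
Joint ranges: [-177.97, 177.97], [-48.28, 115.42], [12.27, 149.76], [-77.06, 257.06], [2.81, 150.46], [-146.56, 146.56]. Speed limits (degrees/s): [147.25, 147.25, 180, 180, 180, 180].

INTERFACE

Orientations are given as [roll, pitch, yaw] about the fixed x, y, z axes, in that order (R = Rz(yaw) Ry(pitch) Rx(roll)).
In Python, from workcell import env gives the robot as it stands.
- The arm moves only by the shell command python3 -m jog 'ROWS' [FORCE]. ROWS is a JSON object of lists of equal length, an entry for each row: "jaw": the finger opening in mm, from 0 to 91.2; "slide": the shift along the tool's x, y, z in units of 30 mm (1.0 is 30 mm), a list of three; "spin": the turn about the tool's z in units of 8 degrees (1.0 is 8 degrees). In form: {"jaw": [jaw, ...], "slide": [[dx, dy, dz], ...], "spin": [spin, ...]}. A call has 1 to 10 rows; each row shifts and turns the commanded pose from where the row before left it, along the tool's axes as they then stand; what a row does not reach is not made up. A row lasts 1/10 s, in which the tool goes at most 50 mm and 8.59 degrees, less where a joint would pass 70% of its speed; a pose out of reach is approached as far as the arm can. A call is refused whole if a number of a shift passes 1 or a number of a turn 1, either way. A call with a gripper value outside its range is refused whole. The fingers move at their own pace and stop on an object; FORCE is the grip in N (left out, the last holds). Time passes only in rows, so rows that do not move let the fingers close. It gives the time, the measured TCP pose, the force, the opening and the grip force at its end, in the units of the state.
- env.state(): the state, without advancing time (a new reading comes with each control period).
- env.grab_frame(name): name is "scene" or "top"; returns the picture (384x512x3 uint8, red, green, blue); there is no depth.
- env.camera_model(name): a dict with "fx", "fy", "cx", "cy" (pixels), "D" ([k1, k2, p1, p2, k3] as OpenCV has them; the pictures are not rectified), "camera_from_world" (4x4, takes a point from world to camera coordinates). Camera axes: x right, y up, looking along -z (the intrinsics and any distortion apply to the point x, -y, -z); pixel columns grow to the right and rows downward; lengths in mm; the calibration is good to about 2 mm. A picture is of the moment at which its call begins. camera_model takes no time and is no camera call.
- env.job_done(): hands the job in; it is judged then, once.
The state is a dict: "time_s": time; "qpos": joint angles; "qvel": joint speeds; "effort": joint torques, N m; "ee_pos": TCP position; "ee_rot": TCP orientation; "force": force on the tool from outside, world axes, zero at the start; "torque": the same for the moment, N m; "gripper_width": finger opening in mm; "gripper_force": force on a finger pad.
Only numpy, scipy, OpenCV 4.12 (cv2) and the standard library are available. Lean on these libraries where they do the work, as an engineer would, in place of code of your own. Each camera call takes 0.05 s, during which the arm holds its last target. There are 200 camera calls.

## Working session

There is one attempt and no reset: what is moved stays moved. The work goes in short steps, Python scripts to look and compute and a shell command to move; the robot and the scene stay as the last step left them, time stands still between calls to the robot, and variables do not carry over. Pictures are saved under pics/ and viewed, at most 10 in all, crops included, and the job is handed in when it is done.

```bash
ls; mkdir -p pics; python3 - <<'E'
from workcell import env
import cv2, numpy as np
print(env.state())
for n in("scene","top"):
    cv2.imwrite(f"pics/{n}0.png",env.grab_frame(n)[:,:,::-1]); m=env.camera_model(n)
    T=np.array(m["camera_from_world"]);print(n,m["fx"],m["cx"],m["cy"],m["D"],-T[:3,:3].T@T[:3,3],T[:3,:3].round(3).tolist())
E
```

```text
pics
{'time_s': 0.0, 'qpos': array([-6.53175177e+01,  1.83523223e+01,  8.97058633e+01, -1.76569481e-03,
        7.20428657e+01, -1.14645350e+00]), 'qvel': array([-0.03244902,  0.05157904, -0.07816421, -0.03779639, -0.04375605,
       -0.20909512]), 'effort': array([ 7.28920968e-04, -4.12468421e+01, -2.31972885e+01,  7.27319601e-02,
        4.57161048e-02, -1.52920456e-04]), 'ee_pos': array([ 250.29935412, -517.11292672,  213.1171214 ]), 'ee_rot': array([-1.79898935e+02, -3.43453394e-04,  2.58294814e+01]), 'force': array([-0.55768876, -0.19589759, -0.53451242]), 'torque': array([-0.00032408, -0.0080651 ,  0.03768681]), 'gripper_force': 0.0, 'gripper_width': 91.28869758972945}
scene 390.51011095715 252.9775370712301 194.65920600669912 [-0.05809608  0.          0.          0.          0.        ] [ 584.23462966 1189.53354581  997.85182402] [[-0.999, 0.025, 0.02], [0.002, -0.593, 0.805], [0.032, 0.805, 0.593]]
top 365.3602263407834 249.25539091784373 192.0761008609758 [-0.00655269  0.          0.          0.          0.        ] [ 400.8842125   -38.95215009 1237.08338563] [[0.028, -1.0, -0.001], [0.995, 0.028, 0.097], [-0.097, -0.004, 0.995]]
```

View pics/scene0.png

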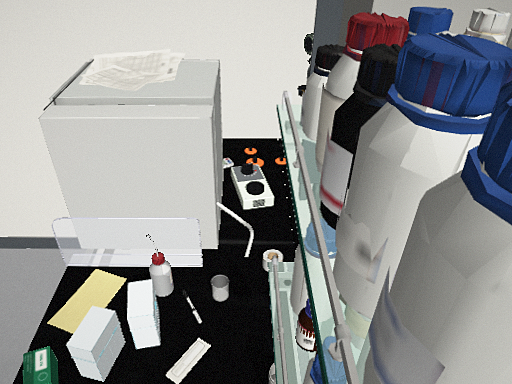

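View pics/top0.png

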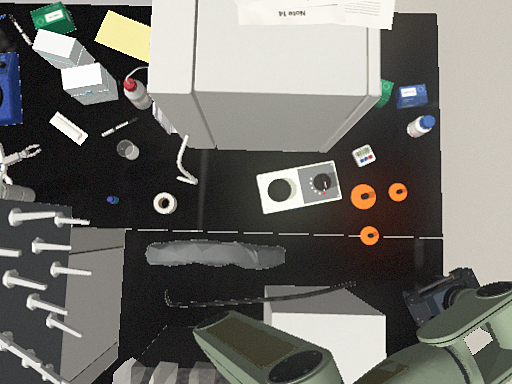

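The top view shows the photometer at about (300,186), its well at (280,189) and its knob at (322,182). There are three orange covers at (363,197), (398,191) and (370,235); the first looks largest. The scene view shows the same group around (255,170). I'll zoom in on both.

```bash
python3 - <<'E'
import cv2,numpy as np
a=cv2.imread("pics/top0.png")[140:250,245:415];b=cv2.imread("pics/scene0.png")[135:215,210:300]
cv2.imwrite("pics/ctop.png",cv2.resize(a,None,fx=4.5,fy=4.5,interpolation=cv2.INTER_CUBIC))
cv2.imwrite("pics/cscene.png",cv2.resize(b,None,fx=7,fy=7,interpolation=cv2.INTER_CUBIC))
E
```

```text
(no output)
```

View pics/ctop.png

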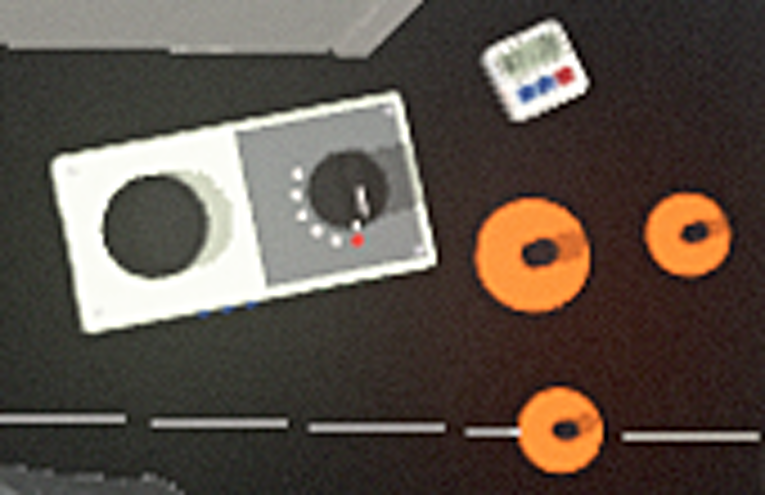

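View pics/cscene.png

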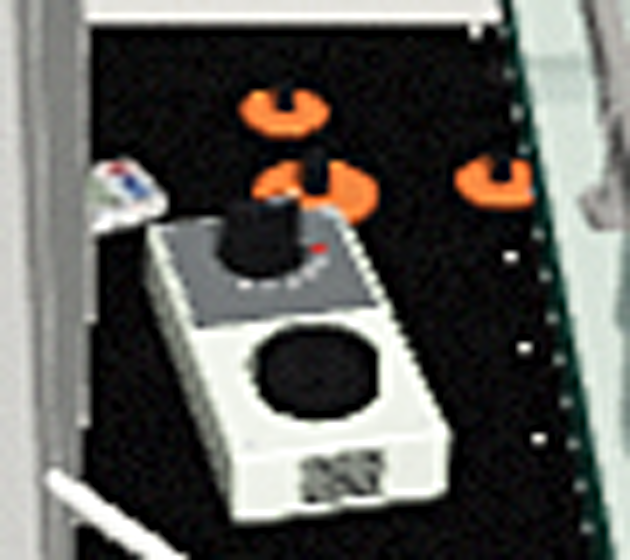

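The crops confirm it: the largest cover is in the top view at about (364,197), with its grip at (365,196), right of the photometer. The photometer is yawed about 10°. The knob's white pointer is at home, next to the red mark at (324,193). Next I'll measure from both views.

```bash
cat > h.py <<'E'
import cv2,numpy as np
from workcell import env
from scipy.optimize import least_squares
F=np.diag([1.,-1,-1])
def cam(n):
    m=env.camera_model(n);T=np.array(m["camera_from_world"]);R=F@T[:3,:3];t=F@T[:3,3]
    return R,t,np.array([[m["fx"],0,m["cx"]],[0,m["fy"],m["cy"]],[0,0,1]]),np.array(m["D"])
def proj(n,P):
    R,t,K,D=cam(n);return cv2.projectPoints(np.atleast_2d(np.float64(P)),cv2.Rodrigues(R)[0],t,K,D)[0][:,0]
def ray(n,uv):
    R,t,K,D=cam(n);p=cv2.undistortPoints(np.float64(uv).reshape(-1,1,2),K,D)[:,0]
    return -R.T@t,np.c_[p,np.ones(len(p))]@R
def onz(n,uv,z):
    c,d=ray(n,uv);return c+d*((z-c[2])/d[:,2])[:,None]
def tri(a,b):
    f=lambda P:np.r_[proj("top",P)[0]-a,proj("scene",P)[0]-b]
    s=least_squares(f,[550,-150,50]);return s.x.round(1),np.abs(s.fun).max().round(2)
E
cat > m.py <<'E'
from h import *
im={n:cv2.imread(f"pics/{n}0.png") for n in("top","scene")}
def blobs(mask,lo,hi):
    k=cv2.findContours(mask.astype(np.uint8),cv2.RETR_EXTERNAL,cv2.CHAIN_APPROX_NONE)[0]
    return [c for c in k if lo<cv2.contourArea(c)<hi]
E_={}
for n in im:
    hsv=cv2.cvtColor(im[n],cv2.COLOR_BGR2HSV);o=(hsv[...,0]>5)&(hsv[...,0]<22)&(hsv[...,1]>170)&(hsv[...,2]>100)
    y,x=np.mgrid[:384,:512]; o&=(y>130)&(y<250)&(x>200)
    for c in blobs(o,15,3000):
        h=cv2.convexHull(c)
        e=cv2.fitEllipse(h if len(h)>5 else c);print(n,"orange",np.round(e[0],2),np.round(e[1],1),"box",cv2.boundingRect(c), onz(n,[e[0]],13).round(1) )
    g=cv2.cvtColor(im[n],cv2.COLOR_BGR2GRAY)
    # well: dark blob seeded inside
    s=(280,189) if n=="top" else (255,188)
    roi=(g<90); _,L=cv2.connectedComponents(roi.astype(np.uint8)); w=L==L[s[1],s[0]]
    c=blobs(w,20,1e5)
    for k in c:
        e=cv2.fitEllipse(k);E_[n]=np.array(e[0]);print(n,"well",np.round(e[0],2),np.round(e[1],1),cv2.contourArea(k))
print("well tri",tri(E_["top"],E_["scene"]))
g=cv2.cvtColor(im["top"],cv2.COLOR_BGR2GRAY);v=(g>85).astype(np.uint8);v[:155]=0
_,L=cv2.connectedComponents(v);b=(L==L[200,265]).astype(np.uint8)
r=cv2.minAreaRect(np.argwhere(b)[:,::-1].astype(np.float32));bp=onz("top",cv2.boxPoints(r),55);print(r,bp.round(1),bp.mean(0))
E
python3 m.py
```

```text
top orange [368.92 235.08] [18.7 18.9] box (360, 226, 19, 19) [[ 387.9 -436.8   13. ]]
top orange [362.84 196.36] [25.1 26.1] box (350, 184, 26, 26) [[ 516.8 -416.8   13. ]]
top orange [397.47 191.6 ] [18.5 19.1] box (388, 183, 20, 19) [[ 536.1 -533.6   13. ]]
top well [278.79 189.81] [21.5 22.2] 371.0
scene orange [254.89 162.07] [ 9.5 17.4] box (246, 158, 18, 9) [[ 515.5 -412.4   13. ]]
scene orange [280.79 160.51] [ 7.4 11.9] box (275, 157, 11, 8) [[ 389.4 -428.    13. ]]
scene orange [250.03 150.58] [ 7.1 11.9] box (244, 148, 13, 7) [[ 536.9 -522.3   13. ]]
scene well [254.72 187.78] [12.7 17.9] 177.5
well tri (array([ 525.6, -129.9,   62. ]), np.float64(0.04))
((298.4764404296875, 186.79489135742188), (40.696353912353516, 80.7593002319336), 79.04593658447266) [[ 574.6  -51.7   55. ]
 [ 632.7 -310.3   55. ]
 [ 502.  -336.1   55. ]
 [ 445.   -80.1   55. ]] [ 538.57677722 -194.56171384   55.        ]
```

```bash
cat > fit.py <<'E'
from h import *
import sys
a=np.linspace(0,2*np.pi,90)
def circ(x,y,z,r):return np.c_[x+r*np.cos(a),y+r*np.sin(a),0*a+z]
def rend(n,pts,S=8):
    h=cv2.convexHull(((proj(n,pts)+.5)*S).astype(np.float32)).astype(np.int32)
    m=np.zeros((384*S,512*S),np.uint8);cv2.fillConvexPoly(m,h,1);return cv2.resize(m.astype(np.float32),(512,384),interpolation=cv2.INTER_AREA)
def cent(m):
    y,x=np.mgrid[:384,:512];return np.array([(m*x).sum(),(m*y).sum()])/m.sum()
def hullm(mask):
    c=max(cv2.findContours(mask.astype(np.uint8),cv2.RETR_EXTERNAL,cv2.CHAIN_APPROX_NONE)[0],key=cv2.contourArea)
    m=np.zeros((384,512),np.uint8);cv2.fillPoly(m,[c],1);return m.astype(float)
def solve(n,tgt,shape,p0):
    p=np.array(p0,float)
    for _ in range(8):
        c=cent(rend(n,shape(*p)));J=np.c_[cent(rend(n,shape(p[0]+8,p[1])))-c,cent(rend(n,shape(p[0],p[1]+8)))-c]/8
        p+=np.linalg.solve(J,tgt-c)
    return p.round(1), rend(n,shape(*p)).sum().round(0)
def masks(im,n):
    hsv=cv2.cvtColor(im,cv2.COLOR_BGR2HSV);g=cv2.cvtColor(im,cv2.COLOR_BGR2GRAY)
    o=(hsv[...,0]>5)&(hsv[...,0]<22)&(hsv[...,1]>150)&(hsv[...,2]>75)
    return o,g
E
cat > m2.py <<'E'
from fit import *
for n,sw,box in(("top",(279,189),(345,180,380,215)),("scene",(255,188),(240,155,266,170))):
    im=cv2.imread(f"pics/{n}0.png");o,g=masks(im,n)
    z=np.zeros_like(o);z[box[1]:box[3],box[0]:box[2]]=1
    m=hullm(o&z)
    for zz in (13,17): print(n,"cover",m.sum(),solve(n,cent(m),lambda x,y:np.r_[circ(x,y,zz-5,42),circ(x,y,zz,42)],(517,-416)))
    _,L=cv2.connectedComponents((g<110).astype(np.uint8));w=hullm(L==L[sw[1],sw[0]])
    print(n,"well",w.sum(),solve(n,cent(w),lambda x,y:np.r_[circ(x,y,55,38),circ(x,y,75,38)],(523,-125)))
    # fit box top by rendering
im=cv2.imread("pics/top0.png").astype(float)
u=cv2.cvtColor(im.astype(np.uint8),cv2.COLOR_BGR2GRAY);v=(u>85).astype(np.uint8);v[:155]=0
_,L=cv2.connectedComponents(v);b=hullm(L==L[200,265])
def box(x,y,t):
    c,s=np.cos(t),np.sin(t);q=np.array([[65,130],[65,-130],[-65,-130],[-65,130]])
    return np.r_[tuple(np.c_[x+c*q[:,0]-s*q[:,1],y+s*q[:,0]+c*q[:,1],0*q[:,0]+z] for z in(0,55))]
from scipy.optimize import minimize
r=minimize(lambda p:(np.abs(rend("top",box(p[0]*10,p[1]*10,p[2]/10))-b)).sum(),[53.8,-19.4,2.2],method="Nelder-Mead",options=dict(initial_simplex=[[53.8,-19.4,2.2],[54.5,-19.4,2.2],[53.8,-18.7,2.2],[53.8,-19.4,2.0]]))
x,y,t=r.x[0]*10,r.x[1]*10,r.x[2]/10;print("box",x,y,np.degrees(t),r.fun)
for s in(71.5,-71.5):print(x-np.sin(t)*s,y+np.cos(t)*s)
red=(im[...,2]>150)&(im[...,1]<90)&(im[...,0]<90);ys,xs=np.nonzero(red[180:200,310:335]);print("redpx",xs.mean()+310,ys.mean()+180,onz("top",[[xs.mean()+310,ys.mean()+180]],56))
crop=u[160:205,300:345];_,L=cv2.connectedComponents((u<75).astype(np.uint8))
E
python3 m2.py
```

```text
top cover 529.0 (array([ 517.2, -417.3]), np.float32(502.0))
top cover 529.0 (array([ 516.8, -416.1]), np.float32(505.0))
top well 413.0 (array([ 525.1, -129.7]), np.float32(458.0))
scene cover 81.0 (array([ 510.9, -423. ]), np.float32(142.0))
scene cover 81.0 (array([ 511.1, -416.4]), np.float32(144.0))
scene well 207.0 (array([ 525.8, -127.3]), np.float32(229.0))
box 540.0827268330976 -195.23301681505373 12.672635405953994 62.1875
524.3970381151626 -125.47479744669509
555.7684155510326 -264.99123618341235
redpx 323.6666666666667 192.66666666666666 [[ 521.15977225 -276.295084     56.        ]]
```

The top view gives the cover at (517,-417), the well at (525,-129.5), the photometer yaw at 12.7° and the knob axis at about (556.6,-269). The red mark agrees with these. I'll start the approach and square the tool to the photometer.

```bash
python3 -m jog '{"jaw":[91,70,60,60,60,60,60,60,60,60],"slide":[[0,0,0],[0,0,0],[1,-0.2,0],[1,-0.2,0],[1,-0.2,0],[1,-0.2,0],[1,-0.2,0],[1,-0.2,0],[1,-0.1,0],[1,0,0]],"spin":[0.8,0.85,0,0,0,0,0,0,0,0]}' 20; cat > go.py <<'E'
import sys,numpy as np
from workcell import env
s=env.state();p=s["ee_pos"];t=np.array([float(v) for v in sys.argv[1:4]]);y=np.radians(s["ee_rot"][2])
d=t-p;c,q=np.cos(y),np.sin(y)
print("pos",p.round(1),"rot",s["ee_rot"].round(2),"units",(np.array([c*d[0]+q*d[1],q*d[0]-c*d[1],-d[2]])/30).round(2),"q",s["qpos"].round(0))
E
python3 go.py 517 -417 60
```

```text
time_s: 1.1
ee_pos: [477.1, -426.0, 213.5]
ee_rot: [-179.9, 0.0, 12.7]
force: [-0.1, -0.3, 0.5]
gripper_width: 60.3
gripper_force: 0.0
pos [ 477.1 -426.   213.5] rot [-1.7995e+02  4.0000e-02  1.2650e+01] units [ 1.36 -0.    5.12] q [-43.  24.  81.  -0.  75.  35.]
```

```bash
python3 -m jog '{"jaw":[60,60,60,60,60,60,60,60],"slide":[[0.7,0,0.5],[0.66,0,0.8],[0,0,1],[0,0,1],[0,0,1],[0,0,0.8],[0,0,0],[0,0,0]],"spin":[0,0,0,0,0,0,0,0]}' 
python3 - <<'E'
from fit import *
for n,b in(("top",(345-25,165,345+75,240)),("scene",(230,135,280,175))):
    im=env.grab_frame(n)[:,:,::-1];cv2.imwrite(f"pics/{n}1.png",im)
    locals()
    c=cv2.resize(im[b[1]:b[3],b[0]:b[2]],(400,300) ,interpolation=cv2.INTER_CUBIC)
    A=c if n=="top" else np.hstack([A,c])
cv2.imwrite("pics/c1.png",A)
E
python3 go.py 517 -417 18
```

```text
time_s: 1.9
ee_pos: [515.6, -418.1, 60.2]
ee_rot: [-179.9, 0.1, 12.6]
force: [0.1, -0.1, 0.2]
gripper_width: 59.6
gripper_force: 0.0
pos [ 516.7 -418.9   62.3] rot [ 1.7988e+02 -8.0000e-02  1.2620e+01] units [ 0.02 -0.06  1.48] q [-40.  33.  89.  -0.  58.  37.]
```

View pics/c1.png

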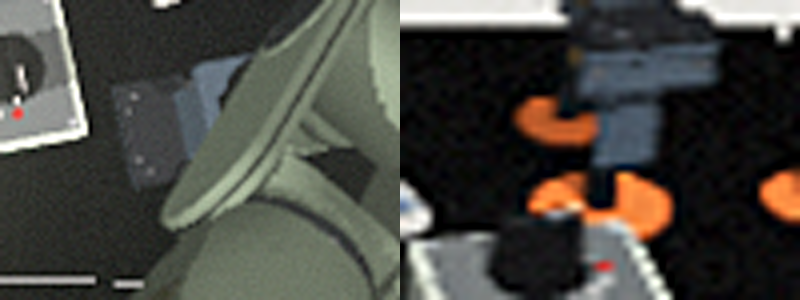

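The scene crop shows the fingers above the largest cover. The grip is at about scene col 255 and the near finger's centre at about 258.5. I'll check both against the projection.

```bash
python3 - <<'E'
from fit import *
print("grip",proj("scene",[[517,-417,13],[517,-417,41],[511,-417,27]]).round(1).tolist())
c=12.65*np.pi/180
for w in(30,40): print("finger",proj("scene",np.array([516.5,-418.5,75])+w*np.array([-np.sin(c),np.cos(c),0])).round(1))
g=cv2.imread("pics/scene0.png")[152:168,246:266];g=cv2.cvtColor(g,cv2.COLOR_BGR2GRAY);print(g)
E
for i in 1 2 3; do python3 -m jog '{"jaw":[60],"slide":[[0,0,0]],"spin":[0]}' | grep pos;done
```

```text
grip [[254.6, 161.6], [254.7, 156.6], [255.9, 159.1]]
finger [[256.5 153.3]]
finger [[257.1 154.4]]
[[157 171 167 165 162 164 161 167 171 157  59   1   0   8  13   7  11  17
   13  15]
 [ 56 109 167 179 177 178 188 158  84  56   6   4   5  12   8   4   8  11
   15  15]
 [  2  26  58  68  72  68  79  46   8  11  13  11   4  11   0   9  14  11
    8   8]
 [  8   4   5   1   0   4   1   0   1   4   5  19  14   0  14   2  11   5
   11   3]
 [ 11   0   4   2   1  14   6  10  19  32  13   2  11   1   5   1   3  15
    4  12]
 [  2  16   8   0   3   0   4  18  21  27  15   8   0   8   7  13   9   7
   25  10]
 [  2   5   2  43 122 137  83  33  25  25  16 157 172  81   7   3   4   4
   14  13]
 [  0  45 132 164 163 151  85  30   7  22   1 140 169 165 145  80  12   0
    3  15]
 [ 42 131 167 167 166 142  76  31  14  14   2 136 167 163 166 166 132  42
    9   5]
 [ 88 155 170 164 162 165 121  23   8   7  24 130 166 159 156 165 167 123
    0   4]
 [139 175 153 110 130 211 198  74   4   1  35 135 163 160 161 162 170 133
   16   1]
 [ 49  63 119 150 122  87  86 138 147 139 156 157 157 157 156 156 169 131
   10   7]
 [ 36  27  46  59  37   8  41 161 171 185 204 184 164 157 160 168 156  87
    4   6]
 [ 34  16  16  12  16   8  38 115 134 139 183 209 211 181 169 159  93  23
    7   8]
 [ 26  14  17  21  20   7  44  99 128 122 123 131 178 175 104  61  19   5
   14   5]
 [ 23  26  26  22  19   8  43 104 127 117 115 111 176 174  68   0   0  12
    8  11]]
ee_pos: [516.7, -418.8, 62.6]
ee_pos: [516.5, -418.6, 62.3]
ee_pos: [516.3, -418.4, 61.9]
```

```bash
python3 -m jog '{"jaw":[60,60,60,60,30,18,10,10,10,10],"slide":[[0,-0.05,0.6],[0,0,0.5],[0,0,0.37],[0,0,0],[0,0,0],[0,0,0],[0,0,0],[0,0,0],[0,0,0],[0,0,0]],"spin":[0,0,0,0,0,0,0,0,0,0]}' 25; python3 -m jog '{"jaw":[10,10,10],"slide":[[0,0,0],[0,0,-0.3],[0,0,-0.7]],"spin":[0,0,0]}'; python3 go.py 525.2 -129.5 130
```

```text
time_s: 3.3
ee_pos: [515.9, -417.0, 17.3]
ee_rot: [179.9, -0.0, 12.6]
force: [-0.3, 0.6, 1.3]
gripper_width: 21.2
gripper_force: 25.0
time_s: 3.6
ee_pos: [514.2, -415.4, 45.3]
ee_rot: [-179.8, 0.2, 12.6]
force: [0.2, -1.4, -1.3]
gripper_width: 21.2
gripper_force: 25.0
pos [ 514.2 -415.4   45.3] rot [-179.76    0.18   12.63] units [ 2.44 -9.22 -2.82] q [-40.  34.  90.   0.  57.  37.]
```

```bash
python3 -m jog '{"jaw":[10,10,10,10,10,10,10,10,10,10],"slide":[[0,0,-1],[0,0,-1],[0,0,-1],[0,0,-0.4],[0.4,-0.5,0],[0.5,-0.9,0],[0.5,-0.95,0],[0.5,-0.95,0],[0.5,-0.95,0],[0,-0.95,0]],"spin":[0,0,0,0,0,0,0,0,0,0]}' >/dev/null; python3 -m jog '{"jaw":[10,10,10,10,10,10,10],"slide":[[0,-1,0],[0,-1,0],[0,-1,0],[0,-0.7,0],[0,-0.2,0],[0,0,0],[0,0,0]],"spin":[0,0,0,0,0,0,0]}'; python3 go.py 525.2 -129.5 105
python3 - <<'E'
from fit import *
for n,b in(("top",(240,155,340,230)),("scene",(220,150,290,202))):
    im=env.grab_frame(n)[:,:,::-1];cv2.imwrite(f"pics/{n}2.png",im)
    c=cv2.resize(im[b[1]:b[3],b[0]:b[2]],(400,300) ,interpolation=cv2.INTER_CUBIC)
    A=c if n=="top" else np.hstack([A,c])
cv2.imwrite("pics/c2.png",A)
E
```

```text
time_s: 5.3
ee_pos: [526.4, -134.9, 148.3]
ee_rot: [180.0, 0.0, 12.6]
force: [0.2, -0.6, -0.4]
gripper_width: 20.7
gripper_force: 25.0
pos [ 526.4 -134.9  148.3] rot [1.7999e+02 4.0000e-02 1.2630e+01] units [ 0.   -0.18  1.44] q [-16.  18. 100.  -0.  62.  62.]
```

View pics/c2.png

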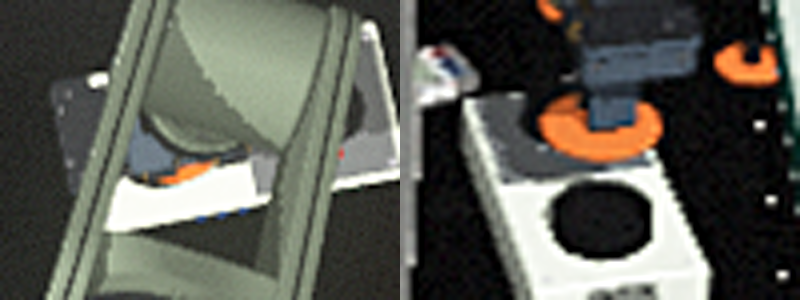

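The scene crop shows the cover hanging level from the gripper, just above and right of the open well. I'll measure its position against the well in this view.

```bash
python3 - <<'E'
from fit import *
im=cv2.imread("pics/scene2.png");o,g=masks(im,0);z=np.zeros_like(o);z[160:185,240:270]=1
m=hullm(o&z);h=cv2.convexHull(np.argwhere(m>0)[:,::-1].astype(np.int32));k=np.zeros((384,512),np.uint8);cv2.fillConvexPoly(k,h,1)
for zz in(142,144.,146):print(zz,k.sum(),solve("scene",cent(k.astype(float)),lambda x,y:np.r_[circ(x,y,zz-5,42),circ(x,y,zz,42)],(525,-133)))
# edge-based subpixel: compare soft intensities for well
for f in("scene0","scene2"):
    g=cv2.cvtColor(cv2.imread(f"pics/{f}.png"),cv2.COLOR_BGR2GRAY).astype(float)
    w=np.clip((200-g)/190,0,1);q=np.zeros_like(w);
    _,L=cv2.connectedComponents((g<150).astype(np.uint8));w*=cv2.dilate((L==L[188,255]).astype(np.uint8),np.ones((3,3)));
    print(f,w.sum(),solve("scene",cent(w),lambda x,y:np.r_[circ(x,y,55,38),circ(x,y,75,38)],(525,-128)))
g=cv2.cvtColor(cv2.imread("pics/top0.png"),cv2.COLOR_BGR2GRAY).astype(int);print(g[176:204,264:296])
E
```

```text
142 204 (array([ 527.4, -134.2]), np.float32(210.0))
144.0 204 (array([ 527.6, -131.1]), np.float32(211.0))
146 204 (array([ 527.7, -128.1]), np.float32(212.0))
scene0 195.7578947368421 (array([ 525.5, -126.9]), np.float32(229.0))
scene2 58151.436842105264 (array([329.9,  45.6]), np.float32(284.0))
[[252 252 252 251 250 251 251 251 251 250 251 251 251 251 251 253 254 254
  255 254 253 253 253 254 252 252 252 251 251 251 251 252]
 [251 251 251 251 251 252 251 251 251 251 253 255 255 255 255 255 254 254
  254 252 250 248 245 249 254 248 254 253 252 251 251 251]
 [252 251 251 251 251 252 252 252 253 255 255 251 253 248 252 245 183 176
  180 181 201 213 212 221 243 216 248 250 254 252 251 251]
 [251 251 250 250 251 252 252 255 255 252 231 128 120  36  42  48  49  51
   80 109 151 202 223 220 210 210 206 219 251 254 251 252]
 [251 250 249 250 251 252 255 255 245 114  39  51  59  61  63  61  69  64
   67  59  70 122 190 212 218 214 212 208 228 255 253 252]
 [251 250 250 251 251 255 255 242 117  51  57  60  69  68  71  75  75  69
   72  70  66  60  78 156 209 215 217 208 224 248 247 253]
 [
[... 2224 characters left out ...]
5 189 217 220 240 242 254 252 251]
 [251 251 250 251 252 255 255 205  98  51  60  67  65  67  66  67  68  65
   66  66  60  58 111 201 253 244 245 254 253 251 251 251]
 [251 250 251 251 251 252 255 255 232 141  62  50  52  61  66  62  61  50
   50  53 102 176 239 254 255 255 253 252 252 251 251 250]
 [250 250 250 251 251 251 252 255 255 251 228 206 152 102  64  80 120 124
  183 226 236 254 255 255 253 252 251 251 251 251 251 251]
 [250 250 250 250 250 250 251 252 254 255 255 255 252 238 226 232 241 244
  255 255 255 254 252 252 251 251 251 251 251 251 251 251]
 [251 250 250 250 250 250 250 250 252 252 253 254 255 255 255 255 255 255
  255 253 252 251 251 251 251 251 251 251 251 251 251 251]]
```

```bash
python3 -m jog '{"jaw":[10,10,10,10,10,10],"slide":[[-0.04,-0.17,0],[0,0,0.6],[0,0,0.6],[0,0,0.5],[0,0,0],[0,0,0]],"spin":[0,0,0,0,0,0]}'; python3 -m jog '{"jaw":[10,10,10,10],"slide":[[0,0,0.1],[0,0,0.1],[0,0,0],[0,0,0]],"spin":[0,0,0,0]}'
```

```text
time_s: 6.0
ee_pos: [524.1, -130.1, 98.0]
ee_rot: [-180.0, 0.0, 12.6]
force: [0.9, 0.3, -1.4]
gripper_width: 21.4
gripper_force: 25.0
time_s: 6.4
ee_pos: [524.0, -129.8, 92.1]
ee_rot: [180.0, -0.0, 12.6]
force: [0.8, -0.4, -1.6]
gripper_width: 21.2
gripper_force: 25.0
```

```bash
python3 -m jog '{"jaw":[10,10,10],"slide":[[0,0,0.1],[0,0,0],[0,0,0]],"spin":[0,0,0]}'; python3 -m jog '{"jaw":[10,10,10],"slide":[[0,0,0.1],[0,0,0],[0,0,0]],"spin":[0,0,0]}';
```

```text
time_s: 6.7
ee_pos: [523.9, -129.8, 88.8]
ee_rot: [-180.0, 0.0, 12.6]
force: [0.2, -0.2, -1.2]
gripper_width: 21.6
gripper_force: 25.0
time_s: 7.0
ee_pos: [523.9, -129.8, 85.7]
ee_rot: [-180.0, 0.0, 12.6]
force: [-0.2, 0.7, 0.3]
gripper_width: 21.3
gripper_force: 25.0
```

```bash
python3 -m jog '{"jaw":[10,10,10],"slide":[[0,0,0.05],[0,0,0.02],[0,0,0]],"spin":[0,0,0]}'; python3 -m jog '{"jaw":[10,10,10],"slide":[[0,0,0.03],[0,0,0.02],[0,0,0]],"spin":[0,0,0]}'
```

```text
time_s: 7.3
ee_pos: [524.1, -129.8, 84.2]
ee_rot: [180.0, -0.0, 12.6]
force: [-0.5, -0.7, 3.7]
gripper_width: 20.7
gripper_force: 25.0
time_s: 7.6
ee_pos: [524.2, -129.8, 84.2]
ee_rot: [180.0, -0.1, 12.6]
force: [-4.0, 1.0, 12.5]
gripper_width: 21.1
gripper_force: 25.0
```

The plug went in and the flange bottomed out at TCP z 84.2, which is the height expected for a seated cover. I'll release it and look.

```bash
python3 -m jog '{"jaw":[24,32,45,60,60,60,60,60,60,60],"slide":[[0,0,0],[0,0,0],[0,0,0],[0,0,0],[0,0,-0.3],[0,0,-0.8],[0,0,-1],[0,0,-0.5],[0,0,0],[0,0,0]],"spin":[0,0,0,0,0,0,0,0,0,0]}'; python3 -m jog '{"jaw":[50,40,40,40,40,40,40,40],"slide":[[0,1,0],[0,1,0],[0,1,0],[0,0.9,0],[0,0.8,0],[0,0,0],[0,0,0],[0,0,0]],"spin":[0,0,0,0,0,0,0,0]}'; python3 go.py 556.8 -269 67
python3 - <<'E'
from fit import *
for n,b in(("top",(240,155,340,230)),("scene",(220,140,290,192))):
    im=env.grab_frame(n)[:,:,::-1];cv2.imwrite(f"pics/{n}3.png",im)
    c=cv2.resize(im[b[1]:b[3],b[0]:b[2]],(400,300) ,interpolation=cv2.INTER_CUBIC)
    A=c if n=="top" else np.hstack([A,c])
cv2.imwrite("pics/c3.png",A)
im=cv2.imread("pics/scene3.png");o,g=masks(im,0);z=np.zeros_like(o);z[172:200,240:275]=1
m=hullm(o&z)
for zz in (80,84):print(m.sum(),solve("scene",cent(m),lambda x,y:np.r_[circ(x,y,zz-5,42),circ(x,y,zz,42)],(525,-130)))
# knob skirt in top0
im=cv2.imread("pics/top0.png");print(cv2.cvtColor(im,cv2.COLOR_BGR2GRAY)[168:195,308:338])
E
```

```text
time_s: 8.6
ee_pos: [523.7, -129.8, 160.2]
ee_rot: [180.0, 0.0, 12.6]
force: [-0.2, -0.2, -0.5]
gripper_width: 59.8
gripper_force: 0.0
time_s: 9.4
ee_pos: [554.1, -266.2, 159.4]
ee_rot: [-179.9, 0.1, 12.7]
force: [0.0, 0.3, 0.6]
gripper_width: 40.0
gripper_force: 0.0
pos [ 554.1 -266.2  159.4] rot [-1.799e+02  9.000e-02  1.266e+01] units [0.07 0.11 3.08] q [-27.  24.  89.   0.  67.  51.]
170.0 (array([ 525.7, -121.6]), np.float32(213.0))
170.0 (array([ 526. , -115.9]), np.float32(214.0))
[[151 148 151 154 151 154 153 154 153 156 154 147 154 155 151 148 151 149
  150 150 151 150 155 147 143 182 254 229  22  47]
 [153 156 151 152 152 150 156 154 151 153 154 153 153 150 155 156 148 151
  154 152 151 152 153 150 145 167 241 245  21  41]
 [152 157 153 153 156 153 155 152 155 155 153 153 152 156 154 153 151 153
  152 151 151 152 151 150 149 167 244 255  59  40]
 [158 152 156 155 153 155 154 151 155 152 156 152 158 154 153 155 157 154
  156 152 156 156 152 151 150 134 204 253 108  30]
 [155 154 156 150 149 153 154 151 155 157 161 158 157 157 145 145 149 146
  158 159 149 134 138 139 132  97
[... 2068 characters left out ...]
 65  60  52 137 232  38
   76 113 134 161 158 155 150 153 154 151 147 148]
 [156 157 155 151 154 151 197 244 190 151 121 110  92  91  70 170 255 101
  136 161 156 152 149 152 153 150 154 153 148 142]
 [154 157 154 157 154 156 223 255 212 149 159 148 136 136 124 139 171 153
  157 158 155 155 155 150 155 153 151 152 151 142]
 [153 159 155 155 156 147 171 211 170 146 170 220 191 159 154 143 130 143
  153 152 150 150 154 153 151 150 153 151 152 141]
 [155 159 157 156 154 155 150 147 152 149 186 255 227 149 151 121 112 136
  152 152 151 155 153 149 154 154 152 146 152 143]
 [154 158 156 156 150 156 156 155 158 150 165 212 197 145 152 147 132 152
  157 152 155 151 149 150 151 153 151 150 154 166]]
```

View pics/c3.png

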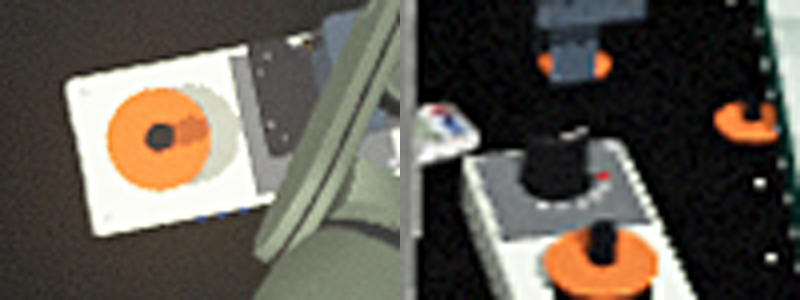

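The cover sits level in the well in both crops: top crop centre (160,138), on the collar, and scene crop (600,260). The knob is untouched at home. I'll check the knob axis directly and descend.

```bash
python3 -c "
from h import *
print(onz('top',[[322,181.9]],61))"
python3 -m jog '{"jaw":[40,40,40,40,40,40,40],"slide":[[0.07,0.09,0.4],[0,0,0.8],[0,0,0.8],[0,0,0.6],[0,0,0.4],[0,0,0],[0,0,0]],"spin":[0,0,0,0,0,0,0]}'; python3 go.py 556.3 -269.2 68
```

```text
[[ 555.58642392 -269.59262569   61.        ]]
time_s: 10.2
ee_pos: [557.8, -269.6, 70.5]
ee_rot: [180.0, -0.0, 12.6]
force: [0.1, -0.8, 1.3]
gripper_width: 40.5
gripper_force: 0.0
pos [ 557.8 -269.6   70.5] rot [ 1.7998e+02 -3.0000e-02  1.2640e+01] units [-0.05 -0.02  0.08] q [-27.  29.  95.  -0.  56.  51.]
```

```bash
python3 -m jog '{"jaw":[40,40,20,10,5,5,5,5,5],"slide":[[-0.05,0,0.05],[0,0,0],[0,0,0],[0,0,0],[0,0,0],[0,0,0],[0,0,0],[0,0,0],[0,0,0]],"spin":[0,0,0,0,0,0,0,0,0]}' 55;  python3 -c "
from workcell import env;s=env.state();print(s['torque'],s['ee_rot'],s['ee_pos'])"
```

```text
time_s: 11.1
ee_pos: [555.9, -269.5, 68.9]
ee_rot: [-180.0, -0.0, 12.6]
force: [0.1, 2.6, 2.3]
gripper_width: 12.7
gripper_force: 55.0
[ 0.45083085  0.12453818 -0.05174707] [-1.79968770e+02 -2.26322642e-03  1.26174518e+01] [ 555.92062915 -269.54080825   68.89682981]
```

```bash
cat > r.py <<'E'
from workcell import env
s=env.state();print("yaw %.2f turned %.2f tz %.3f F"%(s['ee_rot'][2],12.62-s['ee_rot'][2],s['torque'][2]),s['force'].round(1),"w %.1f t %.1f"%(s['gripper_width'],s['time_s']))
E
python3 -m jog '{"jaw":[5,5],"slide":[[0,0,0],[0,0,0]],"spin":[0.5,0.5]}'>/dev/null; python3 r.py
python3 -m jog '{"jaw":[5,5],"slide":[[0,0,0],[0,0,0]],"spin":[0.5,0]}'>/dev/null; python3 r.py
python3 -m jog '{"jaw":[5,5],"slide":[[0,0,0],[0,0,0]],"spin":[0.5,0]}'>/dev/null; python3 r.py
python3 -m jog '{"jaw":[5,5],"slide":[[0,0,0],[0,0,0]],"spin":[0.5,0]}'>/dev/null; python3 r.py
python3 -m jog '{"jaw":[5,5],"slide":[[0,0,0],[0,0,0]],"spin":[0.5,0]}'>/dev/null; python3 r.py
python3 -m jog '{"jaw":[5,5],"slide":[[0,0,0],[0,0,0]],"spin":[0.5,0]}'>/dev/null; python3 r.py
python3 -m jog '{"jaw":[5,5],"slide":[[0,0,0],[0,0,0]],"spin":[0.5,0]}'>/dev/null; python3 r.py
```

```text
yaw 4.48 turned 8.14 tz 0.122 F [-0.6  4.3  3.4] w 12.7 t 11.3
yaw 0.63 turned 11.99 tz 0.043 F [-0.7  4.9  3.9] w 12.4 t 11.5
yaw -3.35 turned 15.97 tz 0.034 F [-0.2  6.1  4.9] w 12.9 t 11.7
yaw -7.36 turned 19.98 tz -0.007 F [-0.9  6.1  3.9] w 12.5 t 11.9
yaw -11.35 turned 23.97 tz 0.111 F [-0.7  6.8  4.8] w 12.9 t 12.1
yaw -15.34 turned 27.96 tz 0.132 F [0.4 7.4 4.6] w 12.7 t 12.3
yaw -19.34 turned 31.96 tz 0.194 F [-0.   9.   4.8] w 12.8 t 12.5
```

```bash

python3 -m jog '{"jaw":[5,5],"slide":[[0,0,0],[0,0,0]],"spin":[0.5,0]}'>/dev/null; python3 r.py
python3 -m jog '{"jaw":[5,5],"slide":[[0,0,0],[0,0,0]],"spin":[0.5,0]}'>/dev/null; python3 r.py
python3 -m jog '{"jaw":[5,5],"slide":[[0,0,0],[0,0,0]],"spin":[0.5,0]}'>/dev/null; python3 r.py
python3 -m jog '{"jaw":[5,5],"slide":[[0,0,0],[0,0,0]],"spin":[0.5,0]}'>/dev/null; python3 r.py
python3 -m jog '{"jaw":[5,5],"slide":[[0,0,0],[0,0,0]],"spin":[0.5,0]}'>/dev/null; python3 r.py
python3 -m jog '{"jaw":[5,5],"slide":[[0,0,0],[0,0,0]],"spin":[0.5,0]}'>/dev/null; python3 r.py
python3 -m jog '{"jaw":[5,5],"slide":[[0,0,0],[0,0,0]],"spin":[0.5,0]}'>/dev/null; python3 r.py
python3 -m jog '{"jaw":[5,5],"slide":[[0,0,0],[0,0,0]],"spin":[0.5,0]}'>/dev/null; python3 r.py
python3 -m jog '{"jaw":[5,5,5,5],"slide":[[0,0,0],[0,0,0],[0,0,0],[0,0,0]],"spin":[0.5,0,0,0]}'>/dev/null; python3 r.py
```

```text
yaw -23.35 turned 35.97 tz 0.103 F [-0.2  8.3  4.6] w 12.7 t 12.7
yaw -27.36 turned 39.98 tz 0.103 F [0.6 9.7 4.8] w 12.8 t 12.9
yaw -31.36 turned 43.98 tz 0.172 F [0.1 9.9 4.2] w 12.4 t 13.1
yaw -35.36 turned 47.98 tz 0.252 F [ 1.9 11.2  4.2] w 12.4 t 13.3
yaw -39.35 turned 51.97 tz 0.280 F [ 2.3 11.7  4.5] w 13.1 t 13.5
yaw -43.35 turned 55.97 tz 0.313 F [ 1.2 12.5  4.7] w 12.9 t 13.7
yaw -47.36 turned 59.98 tz 0.240 F [ 2.3 13.   4.2] w 12.4 t 13.9
yaw -51.37 turned 63.99 tz 0.225 F [ 2.5 12.7  4.2] w 12.8 t 14.1
yaw -55.31 turned 67.93 tz 0.272 F [ 3.1 14.   3.5] w 13.0 t 14.5
```

```bash

python3 -m jog '{"jaw":[5,5,5],"slide":[[0,0,0],[0,0,0],[0,0,0]],"spin":[0.25,0,0]}'>/dev/null; python3 r.py
python3 -m jog '{"jaw":[5,5,5],"slide":[[0,0,0],[0,0,0],[0,0,0]],"spin":[0.25,0,0]}'>/dev/null; python3 r.py
python3 -m jog '{"jaw":[5],"slide":[[0,0,0]],"spin":[0]}'>/dev/null; python3 r.py
python3 - <<'E'
from fit import *
for n,b in(("top",(300,160,350,198)),("scene",(230,150,270,180))):
    im=env.grab_frame(n)[:,:,::-1];cv2.imwrite(f"pics/{n}4.png",im)
    c=cv2.resize(im[b[1]:b[3],b[0]:b[2]],(400,300) ,interpolation=cv2.INTER_CUBIC)
    A=c if n=="top" else np.hstack([A,c])
cv2.imwrite("pics/c4.png",A)
t=np.radians(12.65)
for k in(64,68,72,76,80,96):
    a=t+np.pi-np.radians(k);P=np.array([556,-269.5,63])+29*np.array([np.cos(a),np.sin(a),0]);p=proj("scene",P)[0];print(k,p.round(2),((p-[230,150])*10+[400,0]).round(0),proj("top",P)[0].round(1))
E
```

```text
yaw -57.30 turned 69.92 tz 0.306 F [ 3.5 13.8  2.9] w 13.1 t 14.8
yaw -59.30 turned 71.92 tz 0.320 F [ 4.4 13.1  2.9] w 12.9 t 15.1
yaw -59.30 turned 71.92 tz 0.316 F [ 4.8 12.8  3.9] w 13.1 t 15.2
64 [251.14 172.14] [611. 221.] [315.  187.1]
68 [250.78 172.29] [608. 223.] [314.7 186.5]
72 [250.39 172.43] [604. 224.] [314.3 186. ]
76 [249.99 172.55] [600. 225.] [314.  185.5]
80 [249.57 172.65] [596. 227.] [313.8 184.9]
96 [247.79 172.9 ] [578. 229.] [313.2 182.5]
```

View pics/c4.png

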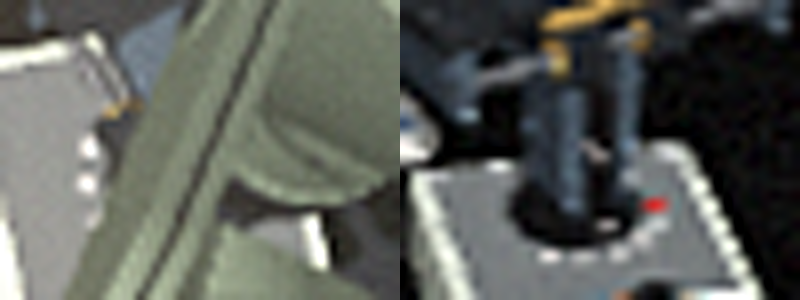

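```bash
python3 - <<'E'
import numpy as np,cv2
from scipy.optimize import curve_fit
th=np.array([8.14,11.99,15.97,19.98,23.97,27.96,31.96,35.97,39.98,43.98,47.98,51.97,55.97,59.98,63.99,67.93,69.92,71.92,71.92])
tz=np.array([.122,.043,.034,-.007,.111,.132,.194,.103,.103,.172,.252,.280,.313,.240,.225,.272,.306,.320,.316])
f=lambda t,a,b,c,d:a+b*t+c*np.sin(np.radians(15*(t-d)))
p,C=curve_fit(f,th,tz,[-.05,.004,.05,1]);print(p.round(4),np.sqrt(np.diag(C)).round(4))
f2=lambda t,a,b,c,s:a+b*t+c*np.sin(np.radians(15*t*s))
p,C=curve_fit(f2,th,tz,[-.05,.004,.05,.97]);print(p.round(4),np.sqrt(np.diag(C)).round(4))
im=cv2.cvtColor(cv2.imread("pics/scene4.png"),cv2.COLOR_BGR2GRAY);print(im[169:178,243:258])
E
```

```text
[-0.0053  0.0045  0.0613 -0.7181] [1.580e-02 3.000e-04 1.000e-02 5.881e-01]
[-0.0042  0.0044  0.0616  1.021 ] [0.0149 0.0003 0.0094 0.0115]
[[ 18  24  45  67  83  43  11  15  38  49  53 109 125 119 128]
 [ 16  18  14  85 102  55  14  17  27  27  44  80  93 116 126]
 [ 24  24  15  31  48  39  11   7  12   9  41  95 145 148 124]
 [ 18  22  20  17  21  17  51 139 113   0  75 151 199 183 121]
 [  9   7  14  13  18  15  26  37  27  45 168 199 150 126 120]
 [105  67  31  15  17  21  42  68 132 141 158 174 139 121 123]
 [126 217 212 120 152 174 147 118 190 182 123 127 128 119 123]
 [126 143 139 120 140 144 129 121 133 125 119 121 129 122 125]
 [123 114 123 123 118 118 125 126 123 125 135 134 132 132 131]]
```

The torque ripple fit (phase error under 1°) and the pointer at scene col 250.2 (about 73°) both put the knob at the third stop, within 2° of 72°. The cover is seated, and I'm holding the grip and handing in.

```bash
python3 -c "
from workcell import env
print(env.job_done())"
```

```text
the job is handed in; nothing more can be done
None
```

I handed the job in at about 15 s of robot time: the largest orange cover sits fully down and level on the well, released, and the gripper is still holding the filter knob at the third stop (72° by wrist angle, about 73° by camera).

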